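# Pin the ink canister and take off its cap of unknown thread

## Robot

A 7-joint arm with a two-finger parallel gripper is mounted at the origin on the work surface. World frame = base frame: x ahead of the robot, y to its left, z up, the work surface at z = 0. Lengths are in m, angles in rad, forces in N, time in s.
With the tool pointing down it reaches from about 0.4 to 0.875 m from the base axis. Payload 6.5 kg.
Tool frame: the origin (TCP) lies between the finger pads; the fingertips stand 19 mm ahead of it and the grasp point (between the pads) is the TCP (robot.tcp_to_tips is the distance from the TCP to the fingertips, in m); z points along the fingers, y is the line along which they close (so a half turn about z gives the same grasp; the last joint's range is limited). The gripper opens to 88 mm and grips with 3 to 60 N. Pads are 18 mm wide; open, the fingers measure 123 mm over their backs; the gripper's body (75 mm by 187 mm) begins 45 mm behind the grasp point.
Start: joints at [-1.232, 0.536, -0.004, 1.538, 0.003, 1.067, -0.071], TCP at [0.256, 0.597, 0.258] pointing down, gripper open.
Joint ranges: [-2.7, 2.7], [-0.37, 2.16], [-1.27, 1.26], [0.24, 2.4], [-1.31, 4.45], [0.19, 1.91], [-2.76, 2.76]. Speed limits (rad/s): [2.39, 2.39, 3.14, 3.14, 3.14, 3.14, 3.14].

## Interface

Orientations are given as a unit quaternion [w, x, y, z].
In Python, from station import robot, imaging, finish_job gives the robot as it stands.
- The arm moves only by the tool arm_command, never from a script. Its argument "moves" is a list of rows, each an object of numbers: "dx", "dy", "dz": the shift along the world's x, y, z scaled (see below); "spin": the turn about the world's z scaled (see below); "claw": the opening, from -1 (shut) to 1 (fully open). A call has 1 to 20 rows; each row is the pose to reach, as a shift and turn from the pose commanded when the call began; what a row does not reach only later rows make up. The controller multiplies each number of a shift by 0.6 m and each number of a turn by pi/2 rad. A row lasts 1/10 s, in which the tool goes at most 50 mm and 8.59 degrees, less where a joint would pass 70% of its speed; a pose out of reach is approached as far as the arm can. A call with a number of a shift or a turn outside -1 to 1 is refused whole. A call with a gripper value outside its range is refused whole. The fingers move at their own pace and stop on an object; "squeeze" is the grip in N (left out, the last holds). Time passes only in rows, so rows that repeat a pose let the fingers close. It gives the time, the measured TCP pose, the force, the opening and the grip force at its end, in the units of the state.
- robot.observe(): the state, without advancing time (a new reading comes with each control period).
- imaging.capture(name): name is "scene" or "top" or "wrist"; returns the picture (480x640x3 uint8, red, green, blue); there is no depth.
- imaging.get_calibration(name): a dict with "fx", "fy", "cx", "cy" (pixels), "dist_coeffs" ([k1, k2, p1, p2, k3] as OpenCV has them; the pictures are not rectified), "pose" (4x4, takes a point from camera to world coordinates); the wrist camera has in their place "T_tool_cam" (4x4, takes a point from camera to tool coordinates, whose origin is the TCP and whose axes are the flange's). Camera axes: x right, y down, z forward; pixel columns grow to the right and rows downward; lengths in m; the calibration is good to about 2 mm. A picture is of the moment at which its call begins: read the wrist's pose just before it. get_calibration takes no time and is no camera call.
- finish_job(): hands the job in; it is judged then, once.
Trained networks look in the newest picture that a camera, given by its name, has taken for a name from the list of things; names that differ only in an ending like _2 or _b are one class to them, and where a whole thing is asked for, a point or a joint stands for the part that bears it (a point fixed in the world has none). Each returns a list of dicts, best first, with "score" (0 to 1); they miss things now and then, are a little off and sometimes report something else, mostly with a low value. They report only what shows in the picture. A call takes as long as a camera call.
- imaging.cut_out(label, camera): "mask" (480x640 bool, what is visible of it) and "rect" ([left, top, right, bottom] in pixels, round what is visible of it).
The state is a dict: "time": time; "joint_positions": joint angles; "joint_vel": joint speeds; "joint_torque": joint torques, N m; "eef_pos": TCP position; "tool_rot": TCP orientation; "force": force on the tool from outside, world axes, zero at the start; "moment": the same for the moment, N m; "finger_gap": opening from 0.0 (shut) to 1.0 (fully open); "grip_force": force on a finger pad.
Only numpy, scipy, OpenCV 4.12 (cv2) and the standard library are available. Lean on these libraries where they do the work, as an engineer would, in place of code of your own. Each camera call takes 0.05 s, during which the arm holds its last target. There are 200 camera calls.

## Task

The ink rack on the painter's table holds two capped canisters, and only one of them is pinned already. Take the steel locking pin from its wooden holder, push it fully home through the hole in the other canister's foot tab so that this canister cannot turn, leave the pin there, then unscrew that canister's cap: it may be right- or left-handed and nothing shows which, so find out by trying. Lift the freed cap straight up, at least 8 cm, and finish while still holding it level and still above its canister, with everything else left where it was.

Things in the scene. Friction and masses are not known exactly. Their poses are not given: they have to be found in the camera images.
- rack: Fixed aluminium rack plate, 180 x 310 mm, 24 mm thick. Origin on the table under the middle between two white canisters (80 mm across, shoulder 70 mm above the table), whose axes stand at its y = +85 mm (the one to open) and y = -85 mm (already pinned: leave alone), x = 0. Its -x side, with the canisters' foot tabs, faces roughly towards the robot. z up.
- pin_hole (a point): Mouth of the hole in the foot tab of the canister to open: top of the tab, 33 mm above the table, 95 mm from the canister axis on the rack's -x side. Tab 34 x 34 mm, 8 mm thick, hole 12.5 mm across; 1 mm below, it goes on through the 24 mm plate (13 mm across). Axes as the rack.
- canister_mouth (a point): On the axis of the canister to open, top of its neck, 98 mm above the table. Axes as the rack. Unpinned, this canister swivels up to 0.5 rad either way against a weak centring spring; at rest its tab hole lines up with the plate hole. Pinned it has about 0.03 rad of play.
- pin_grip (a point): In the grip of the loose steel pin (about 70 g), on its axis, 58 mm above the tip; z away from the tip. The grip is round, 16 mm across and 44 mm long, and ends 20 mm above this point. At the start the pin stands upright in a fixed wooden block 44 x 44 x 36 mm, its collar on the block's top.
- pin_tip (a point): Tip of the pin's shaft, on its axis.
- cap_grip (a point): Grip bar of the black cap (about 80 g) of the canister to open: 52 mm along its x, 14 mm thick along its y, 34 mm high, on a disc with skirt 64 mm across and 30 mm high. This point is on the cap's axis, 23 mm above the disc, 11 mm below the bar's top; screwed on, it is 127 mm above the table and the bar lies along the rack's x.
- other_cap (a point): The same point on the equal cap of the other canister, at the rack's y = -85 mm. Leave alone.
- ink0_mid (a point): Middle of a small ink jar, 42 mm in diameter, 75 mm high. Leave standing.
- ink1_mid (a point): A second such jar. Leave standing.
- ink2_mid (a point): A third such jar. Leave standing.
- cup_mid (a point): Middle of a white mixing cup, about 72 mm in diameter, 70 mm high. Leave standing.
- tape_mid (a point): Middle of a lying roll of tape, 84 mm in diameter, 24 mm high. Leave lying.
- pin: The pin as a whole; origin at its tip, z towards the grip. From the tip: tapered end, shaft 10 mm across and 30 mm long, collar 20 mm across and 4 mm thick, then the grip. Fully home, the collar rests on the tab and the tip is 30 mm below the tab's top.
- cap: The whole cap; origin on its axis at the skirt's rim. Quarter-turn lug thread, right-handed (opens anticlockwise from above) or left-handed, not visible, differs between starts. The closing way it stops hard after 0.1 to 0.2 rad: do not force it. The opening way it turns easily without rising, is free after 0.9 rad (52 deg), meets a stop at 2.3 rad; turned 1.2 to 1.5 rad it lifts straight off.

How it is judged:
On the way, in this order (a step that is already met when the one before it is completed fails the run):
1. the pin is fully home through the tab and the rack plate, and let go (z of pin_tip in the frame of pin_hole below -0.024 m and horizontal distance between pin_tip and pin_hole below 0.006 m and contact force between pin and the fingers below 0.1 N), for 0.2 s.
2. the cap, still down on the neck, is turned past its thread (angle between the x axis of cap_grip and the x axis of rack, either way round above 0.8 rad and z of cap_grip in the frame of canister_mouth below 0.04 m), for 0.05 s.
At the end, for the whole second after the job is handed in: The pin is still home (tip 24 mm or more below the tab's top, within 6 mm of the hole's axis). The fingers hold the cap (over 1 N) at least 75 mm above its seat, within 50 mm of the canister's axis, under 0.3 rad from level, slower than 0.03 m/s, touching neither rack nor pin (z of pin_tip in the frame of pin_hole below -0.024 m and horizontal distance between pin_tip and pin_hole below 0.006 m and z of cap_grip in the frame of canister_mouth above 0.104 m and horizontal distance between cap_grip and canister_mouth below 0.05 m and angle between cap_grip's own z axis and vertical below 0.3 rad and contact force between cap and the fingers above 1 N and contact force between cap and rack below 0.1 N and contact force between cap and pin below 0.1 N and linear speed of cap below 0.03 m/s); the arm keeps its last pose, push and grip.
It fails at once if the other canister's cap is disturbed (over 10 mm) (distance of other_cap from where it was at the start of the episode above 0.01 m).
It fails at once if a jar, the cup or the tape roll is knocked away (over 30 mm) (distance of any of ink0_mid, ink1_mid, ink2_mid, cup_mid, tape_mid from where it was at the start of the episode above 0.03 m).
It also fails if it takes over 54 s, if anything falls off the work surface, if the arm or the gripper's body presses on something with over 40 N, if the wrist force passes 120 N, or if a joint passes its speed limit or range.

## Working session

There is one attempt and no reset: what is moved stays moved. The work goes in short steps, Python scripts to look and compute and a tool call to move; the robot and the scene stay as the last step left them, time stands still between calls to the robot, and variables do not carry over. Pictures are saved under pics/ and viewed, at most 10 in all, crops included, and the job is handed in when it is done.

Besides the shell and the picture viewer there is one more tool, called after ">>>" by a JSON object that holds its "method" and its "body", one argument or row to a line. arm_command: Moves the arm, as the interface text tells. Shifts and turns lie within -1 to 1; 1 stands for 0.6 m of shift or pi/2 rad of turn. Its arguments: {"type":"object","properties":{"moves":{"type":"array","items":{"type":"object","properties":{"dx":{"type":"number","minimum":-1,"maximum":1},"dy":{"type":"number","minimum":-1,"maximum":1},"dz":{"type":"number","minimum":-1,"maximum":1},"spin":{"type":"number","minimum":-1,"maximum":1},"claw":{"type":"number"}}}},"squeeze":{"type":"number"}},"required":["moves"]}

```bash
mkdir -p pics; cat > h.py <<'E'
import numpy as np, cv2
from station import robot, imaging, finish_job
from scipy.spatial.transform import Rotation as R
def cap(n,f=None):
    s=robot.observe(); im=imaging.capture(n)
    if f: cv2.imwrite('pics/'+f,im[:,:,::-1])
    return s,im
def campose(n,s=None):
    c=imaging.get_calibration(n)
    if 'pose' in c: return c,np.array(c['pose'])
    T=np.eye(4); q=s['tool_rot']; T[:3,:3]=R.from_quat([q[1],q[2],q[3],q[0]]).as_matrix(); T[:3,3]=s['eef_pos']
    return c,T@np.array(c['T_tool_cam'])
def K(c): return np.array([[c['fx'],0,c['cx']],[0,c['fy'],c['cy']],[0,0,1.]]),np.array(c['dist_coeffs'],float)
def ray(n,uv,z,s=None):
    c,T=campose(n,s); k,d=K(c)
    p=cv2.undistortPoints(np.array(uv,float).reshape(-1,1,2),k,d).reshape(-1,2)
    r=np.c_[p,np.ones(len(p))]@T[:3,:3].T; o=T[:3,3]
    return o+r*((z-o[2])/r[:,2])[:,None]
def proj(n,P,s=None):
    c,T=campose(n,s); k,d=K(c); Ti=np.linalg.inv(T)
    return cv2.projectPoints(np.array(P,float).reshape(-1,1,3),cv2.Rodrigues(Ti[:3,:3])[0],Ti[:3,3],k,d)[0].reshape(-1,2)
E
python3 - <<'E'
from h import *
s,_=cap('top','top0.png'); cap('scene','scene0.png')
print(s['eef_pos'],s['tool_rot'],s['force'],campose('top')[1].round(3).tolist())
for cam in('top','scene'):
  for l in('pin','pin_grip','cap','other_cap','rack','cup_mid','tape_mid','ink0_mid'):
    for d in imaging.cut_out(l,cam)[:3]:
        m=d['mask'];ys,xs=np.nonzero(m);print(cam,l,round(d['score'],2),np.round(d['rect']),xs.mean().round(1),ys.mean().round(1),m.sum())
E
```

```text
[0.25579145 0.59691699 0.2568382 ] [-9.79934134e-05  2.00991227e-01  9.79592654e-01 -8.65632049e-04] [ 0.82789482 -0.49385153 -0.12928942] [[-0.061, -0.976, 0.207, 0.233], [-0.998, 0.061, -0.008, 0.002], [-0.004, -0.207, -0.978, 1.307], [0.0, 0.0, 0.0, 1.0]]
top pin 0.58 [431. 286. 436. 293.] 431.9 287.8 34
top cap 0.75 [260. 184. 284. 213.] 270.8 198.3 559
top other_cap 0.58 [327. 174. 354. 201.] 337.7 188.4 585
top rack 0.95 [243. 173. 371. 259.] 308.1 219.2 5546
top cup_mid 0.57 [460. 177. 492. 207.] 476.0 192.5 703
top tape_mid 0.82 [199. 278. 234. 312.] 216.8 295.3 570
top ink0_mid 0.75 [244. 173. 371. 259.] 308.2 219.3 5775
top ink0_mid 0.58 [148. 206. 173. 226.] 160.4 217.1 312
scene pin 0.69 [176. 292. 187. 313.] 182.2 303.5 165
scene pin_grip 0.54 [176. 296. 188. 317.] 182.4 304.0 159
scene cap 0.74 [177. 290. 189. 312.] 182.4 304.0 166
scene cap 0.58 [374. 229. 405. 269.] 390.1 246.4 806
scene other_cap 0.64 [329. 278. 366. 316.] 346.1 298.3 949
scene rack 0.66 [282. 225. 424. 361.] 347.7 294.3 6576
scene cup_mid 0.62 [180. 408. 225. 465.] 202.6 438.0 1742
scene tape_mid 0.69 [340. 178. 374. 204.] 355.3 190.4 640
scene ink0_mid 0.81 [445. 177. 466. 208.] 453.9 191.6 498
```

```bash
python3 - <<'E'
import cv2
im=cv2.imread('pics/top0.png')
cv2.imwrite('pics/topc.png',cv2.resize(im[150:350,130:530],None,fx=2,fy=2,interpolation=cv2.INTER_CUBIC))
E
```

```text
(no output)
```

View pics/topc.png

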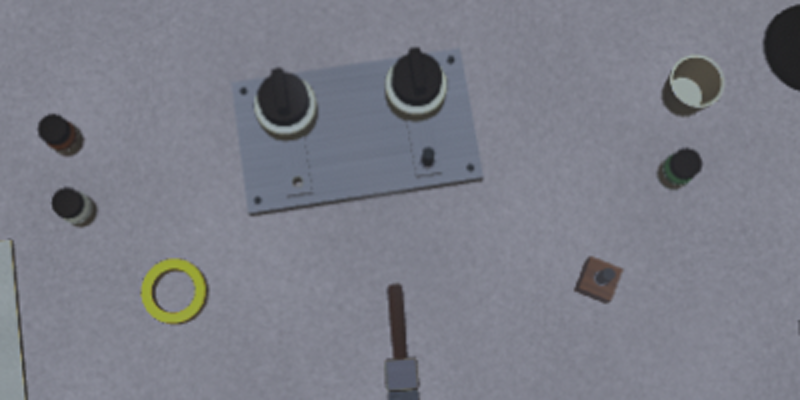

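View pics/scene0.png

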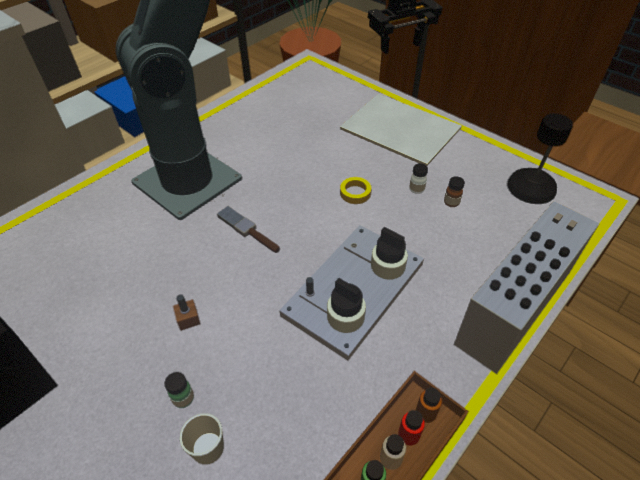

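The top crop shows the unpinned canister on the left, with its cap at crop (282,100) and the empty tab hole at (297,181). The pinned one is at (415,78). The pin is in its block at (600,280), clear of the cup and jar. The scene view agrees.

```bash
python3 - <<'E'
from h import *
f=lambda u:np.array(u,float)/2+[130,150]-0.25
sc=ray('top',f([(243,91),(450,60),(470,168),(257,200)]),0.024)
o=sc.mean(0); v=sc[0]-sc[1]+sc[3]-sc[2]; w=sc[0]-sc[3]+sc[1]-sc[2]
print('screws',sc.round(4).tolist(),o.round(4)); a=np.arctan2(-v[0],v[1]); a2=np.arctan2(w[1],w[0])
print('yaw',a,a2)
Rm=np.array([[np.cos(a),-np.sin(a)],[np.sin(a),np.cos(a)]])
print('hole pred',o[:2]+Rm@[-.095,.085],'cap',o[:2]+Rm@[0,.085])
print('hole',ray('top',f([(297,181)]),0.033),'pin top',ray('top',f([(606,271)]),0.084),'cap',ray('top',f([(282,99)]),.108))
print('block',ray('top',f([(600,279)]),.03))
print('scene pin top',ray('scene',[(181,297)],.084))
print(np.array(imaging.get_calibration('wrist')['T_tool_cam']).round(3).tolist())
E
```

```text
screws [[0.6403, 0.168, 0.024], [0.6662, -0.1104, 0.024], [0.5167, -0.1253, 0.024], [0.4913, 0.1544, 0.024]] [0.5786 0.0217 0.024 ]
yaw 0.09158686074438942 0.0950860051608537
hole pred [0.47625962 0.09762013] cap [0.57086146 0.10630873]
hole [[0.51135005 0.10056951 0.033     ]] pin top [[ 0.36422181 -0.27577755  0.084     ]] cap [[0.60017124 0.10890696 0.108     ]]
block [[ 0.36031156 -0.27925423  0.03      ]]
scene pin top [[ 0.35987161 -0.2759265   0.084     ]]
[[0.001, -0.966, -0.258, 0.065], [1.0, 0.001, -0.001, -0.001], [0.001, -0.258, 0.966, -0.126], [0.0, 0.0, 0.0, 1.0]]
```

>>> {"method": "arm_command", "body": {
  "moves": [
    {"dx": 0.457,"dy": -0.82,"dz": 0,"spin": 0.317,"claw": 1},
    {"dx": 0.457,"dy": -0.82,"dz": 0,"spin": 0.317,"claw": 1},
    {"dx": 0.457,"dy": -0.82,"dz": 0,"spin": 0.317,"claw": 1},
    {"dx": 0.457,"dy": -0.82,"dz": 0,"spin": 0.317,"claw": 1},
    {"dx": 0.457,"dy": -0.82,"dz": 0,"spin": 0.317,"claw": 1},
    {"dx": 0.457,"dy": -0.82,"dz": 0,"spin": 0.317,"claw": 1},
    {"dx": 0.457,"dy": -0.82,"dz": 0,"spin": 0.317,"claw": 1},
    {"dx": 0.457,"dy": -0.82,"dz": 0,"spin": 0.317,"claw": 1},
    {"dx": 0.457,"dy": -0.82,"dz": 0,"spin": 0.317,"claw": 1},
    {"dx": 0.457,"dy": -0.82,"dz": 0,"spin": 0.317,"claw": 1},
    {"dx": 0.457,"dy": -0.82,"dz": 0,"spin": 0.317,"claw": 1},
    {"dx": 0.457,"dy": -0.82,"dz": 0,"spin": 0.317,"claw": 1},
    {"dx": 0.457,"dy": -0.82,"dz": 0,"spin": 0.317,"claw": 1},
    {"dx": 0.457,"dy": -0.82,"dz": 0,"spin": 0.317,"claw": 1}
  ]
}}

```text
time: 2.3
eef_pos: [0.5295, 0.1071, 0.2576]
tool_rot: [-0.0, -0.047, 0.999, 0.001]
force: [-0.3, -0.3, 0.2]
finger_gap: 0.999
grip_force: 0.0
```

```bash
python3 - <<'E'
from h import *
s,_=cap('wrist','w1.png'); np.save('s1.npy',s,allow_pickle=True)
print(s['time'],s['eef_pos'],s['tool_rot'],s['joint_positions'],s['force'])
E
```

```text
2.3 [0.52952852 0.10713273 0.25761942] [-2.84034870e-04 -4.72926423e-02  9.98880903e-01  5.16389438e-04] [-0.33898452  0.34926162  0.07089344  1.83447695 -0.03099514  0.95921125
  1.41086695] [-0.25236251 -0.253631    0.2068563 ]
```

View pics/w1.png

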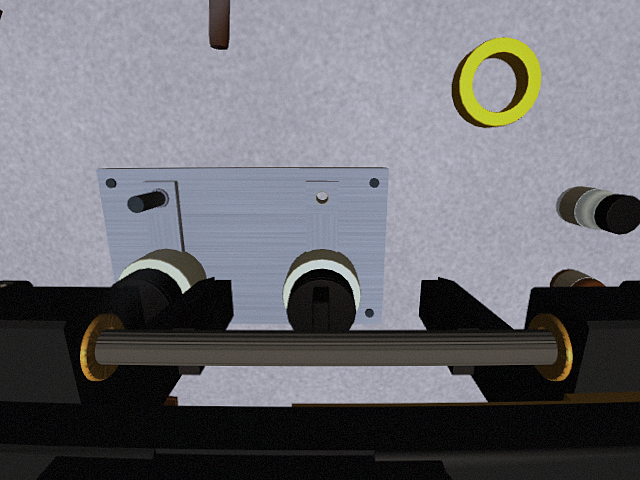

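The wrist view shows the empty hole at (321.5,197), front screws at (111,183) and (374,183), and the black cap bar near (320,297).

```bash
python3 - <<'E'
from h import *
s=np.load('s1.npy',allow_pickle=True).item()
im=cv2.imread('pics/w1.png'); g=cv2.cvtColor(im,6)
print(g[188:206,312:332])
sc=ray('wrist',[(111,183),(374,183),(369,313)],.024,s);print(sc.round(4).tolist())
v=sc[1]-sc[0];a=np.arctan2(-v[0],v[1]);print('yaw',a)
h=ray('wrist',[(321.8,197.5)],.033,s)[0];print('hole',h)
d=np.array([np.cos(a),np.sin(a)]);print('axis',h[:2]+.095*d)
A=np.r_[h[:2]+.095*d,.138]
print('bar top proj',proj('wrist',[A,A-np.r_[.026*d,0],A+np.r_[.026*d,0]],s))
print(proj('top',[h,A]))
E
```

```text
[[141 143 142 148 148 148 144 148 144 146 145 145 146 148 139 144 146 147
  145 150]
 [140 142 146 140 140 142 148 143 143 140 143 141 144 145 144 144 141 145
  141 145]
 [140 143 143 145 146 138 141 143 137 144 144 141 141 147 142 137 143 145
  141 143]
 [143 144 143 143 146 146 146 140 134 128 131 137 137 145 150 145 145 145
  146 147]
 [147 145 152 145 148 144 137 142 157 160 166 164 144 131 140 148 149 151
  147 147]
 [151 147 151 145 142 141 171 175 167 160 163 173 173 166 135 143 147 147
  146 147]
 [145 142 142 141 144 175 180 182 169 161 163 161 162 169 157 133 132 145
  147 148]
 [138 139 142 139 127 169 184 179 170 160 164 160 159 162 168 152 143 142
  140 147]
 [144 149 152 145  59 150 182 170 165 157 160 161 162 157 169 124 131 147
  149 149]
 [148 145 149 153  69  70 162 169 162 159 160 163 163 167 141  68 120 148
  148 147]
 [145 148 144 153  76  25 115 165 162 169 170 177 172 182 103  43 123 152
  148 145]
 [142 141 149 146  76  31  30  51 121 175 185 187 129  48  16  59 129 143
  146 144]
 [143 144 149 151 113  59  35  40  31  32  27  27  41  37  23  95 141 147
  148 148]
 [150 152 144 152 159 103  44  36  40  45  45  40  36  33  71 134 151 146
  152 145]
 [147 145 146 149 152 155  96  48  42  41  41  39  34  83 132 153 151 143
  152 144]
 [149 148 147 151 149 146 159 137  87  65  65  92 117 150 150 150 151 149
  148 150]
 [149 150 148 146 149 146 149 154 156 155 158 156 149 150 151 149 148 146
  149 145]
 [143 140 141 143 141 143 146 144 142 142 143 144 141 148 144 142 144 146
  145 142]]
[[0.5161, -0.126, 0.024], [0.4902, 0.1534, 0.024], [0.6399, 0.1674, 0.024]]
yaw 0.09231076826464482
hole [0.50961251 0.10002425 0.033     ]
axis [0.60420803 0.10878132]
bar top proj [[320.24311589 331.16980966]
 [320.19368709 301.74744407]
 [320.29274666 359.0640635 ]]
[[278.48907082 240.8919772 ]
 [269.48720533 194.09635767]]
```

>>> {"method": "arm_command", "body": {
  "moves": [
    {"dx": -0.16,"dy": -0.3,"dz": 0,"spin": -0.3,"claw": 0},
    {"dx": -0.16,"dy": -0.3,"dz": 0,"spin": -0.3,"claw": 0},
    {"dx": -0.16,"dy": -0.3,"dz": 0,"spin": -0.3,"claw": 0},
    {"dx": -0.16,"dy": -0.3,"dz": 0,"spin": -0.3,"claw": 0},
    {"dx": -0.27,"dy": -0.64,"dz": -0.1,"spin": -0.3,"claw": 0},
    {"dx": -0.27,"dy": -0.64,"dz": -0.1,"spin": -0.3,"claw": 0},
    {"dx": -0.27,"dy": -0.64,"dz": -0.1,"spin": -0.3,"claw": 0},
    {"dx": -0.27,"dy": -0.64,"dz": -0.1,"spin": -0.3,"claw": 0},
    {"dx": -0.27,"dy": -0.64,"dz": -0.1,"spin": -0.3,"claw": 0},
    {"dx": -0.27,"dy": -0.64,"dz": -0.1,"spin": -0.3,"claw": 0},
    {"dx": -0.27,"dy": -0.64,"dz": -0.1,"spin": -0.3,"claw": 0}
  ]
}}

```text
time: 3.45
eef_pos: [0.3689, -0.2769, 0.1976]
tool_rot: [-0.0, 0.187, 0.982, 0.001]
force: [0.0, -0.2, 0.6]
finger_gap: 0.504
grip_force: 0.0
```

```bash
python3 - <<'E'
from h import *
s,_=cap('wrist','w2.png'); np.save('s2.npy',s,allow_pickle=True)
print(s['time'],s['eef_pos'],s['tool_rot'],s['joint_positions'],s['force'])
E
```

```text
3.45 [ 0.3689387  -0.27688638  0.19759122] [-1.39454797e-04  1.86986433e-01  9.82362336e-01  5.43028327e-04] [ 0.24039218  0.31618682  0.36426868  2.09191452 -0.16274851  0.76032851
  1.90116586] [ 0.02624235 -0.21897441  0.58372359]
```

View pics/w2.png

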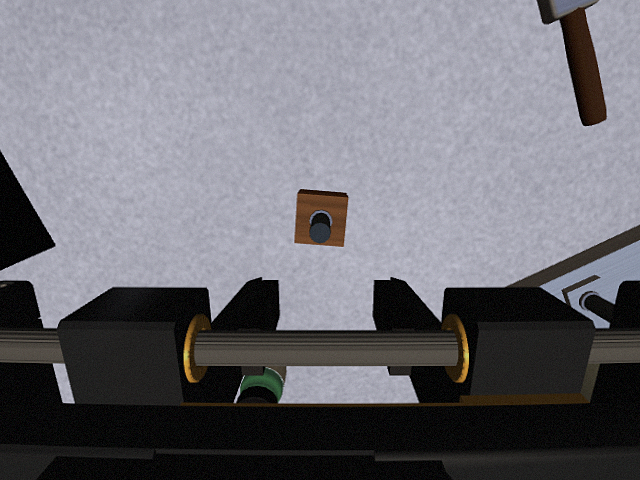

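The pin's top is at (320,233), its collar ring at (320,217), and the block around (321,219). The fingers are well aligned in closing direction.

```bash
python3 - <<'E'
from h import *
s=np.load('s2.npy',allow_pickle=True).item()
g=cv2.imread('pics/w2.png')
t=ray('wrist',[(320,233)],.084,s)[0]; c=ray('wrist',[(320.3,219)],.040,s)[0]; print(t,c)
for z,p in((.084,t),(.04,c)): print((t+c)[:2]/2, proj('wrist',[[*((t+c)[:2]/2),z]],s))
cv2.imwrite('pics/w2c.png',cv2.resize(g[180:255,280:360],None,fx=7,fy=7,interpolation=0))
E
```

```text
[ 0.35941289 -0.27840814  0.084     ] [ 0.35749037 -0.27816057  0.04      ]
[ 0.35845163 -0.27828436] [[319.66873129 231.7454085 ]]
[ 0.35845163 -0.27828436] [[320.58215533 220.08112561]]
```

View pics/w2c.png

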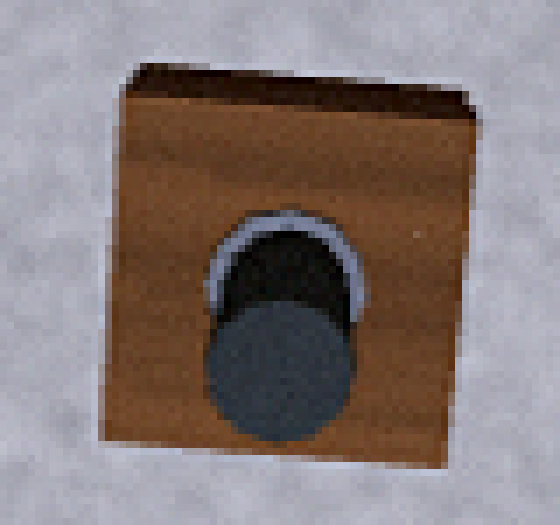

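The crop confirms the top centre at (320,233) and the collar at (321,221), so the pin stands at about (0.359,-0.278).

>>> {"method": "arm_command", "body": {
  "moves": [
    {"dx": -0.0165,"dy": -0.0023,"dz": 0,"claw": 0},
    {"dx": -0.0165,"dy": -0.0023,"dz": -0.08,"claw": 0},
    {"dx": -0.0165,"dy": -0.0023,"dz": -0.15,"claw": 0},
    {"dx": -0.0165,"dy": -0.0023,"dz": -0.218,"claw": 0},
    {"dx": -0.0165,"dy": -0.0023,"dz": -0.218,"claw": 0},
    {"dx": -0.0165,"dy": -0.0023,"dz": -0.218,"claw": -1},
    {"dx": -0.0165,"dy": -0.0023,"dz": -0.218,"claw": -1},
    {"dx": -0.0165,"dy": -0.0023,"dz": -0.218,"claw": -1},
    {"dx": -0.0165,"dy": -0.0023,"dz": -0.218,"claw": -1},
    {"dx": -0.0165,"dy": -0.0023,"dz": -0.218,"claw": -1},
    {"dx": -0.0165,"dy": -0.0023,"dz": -0.218,"claw": -1}
  ],
  "squeeze": 25
}}

```text
validation failed for argument at $.mo...
```

>>> {"method": "arm_command", "body": {
  "moves": [
    {"dx": -0.0165,"dy": -0.0023,"dz": 0,"spin": 0,"claw": 0},
    {"dx": -0.0165,"dy": -0.0023,"dz": -0.08,"spin": 0,"claw": 0},
    {"dx": -0.0165,"dy": -0.0023,"dz": -0.15,"spin": 0,"claw": 0},
    {"dx": -0.0165,"dy": -0.0023,"dz": -0.218,"spin": 0,"claw": 0},
    {"dx": -0.0165,"dy": -0.0023,"dz": -0.218,"spin": 0,"claw": 0},
    {"dx": -0.0165,"dy": -0.0023,"dz": -0.218,"spin": 0,"claw": -1},
    {"dx": -0.0165,"dy": -0.0023,"dz": -0.218,"spin": 0,"claw": -1},
    {"dx": -0.0165,"dy": -0.0023,"dz": -0.218,"spin": 0,"claw": -1},
    {"dx": -0.0165,"dy": -0.0023,"dz": -0.218,"spin": 0,"claw": -1},
    {"dx": -0.0165,"dy": -0.0023,"dz": -0.218,"spin": 0,"claw": -1},
    {"dx": -0.0165,"dy": -0.0023,"dz": -0.218,"spin": 0,"claw": -1}
  ],
  "squeeze": 25
}}

```text
time: 4.6
eef_pos: [0.3596, -0.2801, 0.0684]
tool_rot: [0.001, 0.188, 0.982, -0.0]
force: [0.9, 2.1, 12.2]
finger_gap: 0.171
grip_force: 25.0
```

>>> {"method": "arm_command", "body": {
  "moves": [
    {"dx": 0,"dy": 0,"dz": 0.1,"spin": 0,"claw": -1},
    {"dx": 0,"dy": 0,"dz": 0.2,"spin": 0,"claw": -1},
    {"dx": 0.253,"dy": 0.63,"dz": 0.2,"spin": 0.3,"claw": -1},
    {"dx": 0.253,"dy": 0.63,"dz": 0.2,"spin": 0.3,"claw": -1},
    {"dx": 0.253,"dy": 0.63,"dz": 0.2,"spin": 0.3,"claw": -1},
    {"dx": 0.253,"dy": 0.63,"dz": 0.2,"spin": 0.3,"claw": -1},
    {"dx": 0.253,"dy": 0.63,"dz": 0.2,"spin": 0.3,"claw": -1},
    {"dx": 0.253,"dy": 0.63,"dz": 0.2,"spin": 0.3,"claw": -1},
    {"dx": 0.253,"dy": 0.63,"dz": 0.2,"spin": 0.3,"claw": -1},
    {"dx": 0.253,"dy": 0.63,"dz": 0.2,"spin": 0.3,"claw": -1},
    {"dx": 0.253,"dy": 0.63,"dz": 0.2,"spin": 0.3,"claw": -1},
    {"dx": 0.253,"dy": 0.63,"dz": 0.14,"spin": 0.3,"claw": -1},
    {"dx": 0.253,"dy": 0.63,"dz": 0.097,"spin": 0.3,"claw": -1},
    {"dx": 0.253,"dy": 0.63,"dz": 0.097,"spin": 0.3,"claw": -1},
    {"dx": 0.253,"dy": 0.63,"dz": 0.097,"spin": 0.3,"claw": -1}
  ]
}}

```text
time: 6.1
eef_pos: [0.51, 0.0974, 0.1257]
tool_rot: [-0.0, -0.046, 0.999, -0.0]
force: [-0.4, -0.5, -0.4]
finger_gap: 0.172
grip_force: 24.9
```

```bash
python3 - <<'E'
from h import *
s,im=cap('wrist','w3.png'); np.save('s3.npy',s,allow_pickle=True)
print(s['time'],s['eef_pos'],s['tool_rot'],s['joint_positions'],s['force'])
print(proj('wrist',[[.5096,.1,.033],s['eef_pos']],s))
cv2.imwrite('pics/w3c.png',cv2.resize(im[140:340,220:420,::-1],None,fx=3,fy=3,interpolation=0))
E
```

```text
6.1 [0.51003579 0.09741489 0.12569872] [-1.44960289e-04 -4.61998885e-02  9.98932178e-01 -2.30670411e-04] [-0.37988334  0.51221095  0.13205273  1.98432005 -0.10592878  0.65188146
  1.48295977] [-0.43958385 -0.48480159 -0.44764886]
[[331.24257383 252.42920486]
 [327.88934163 317.09144797]]
```

View pics/w3c.png

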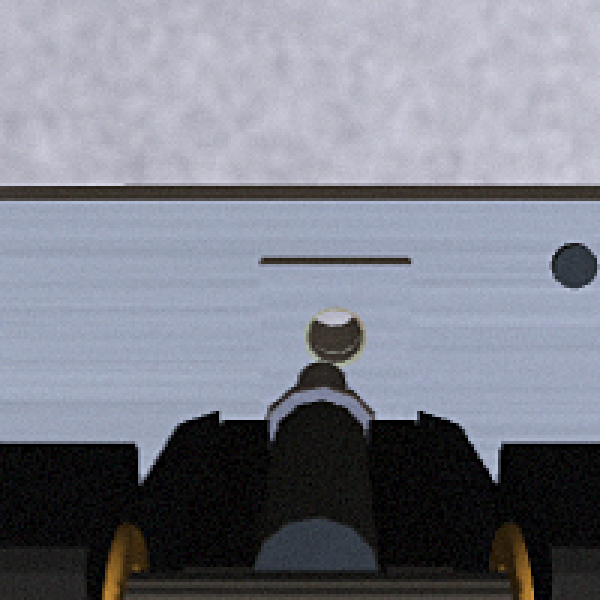

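The crop shows the hole at full-image (332.0,251.7), as predicted. The pin's collar is centred at column 327.3, so the pin sits slightly to the left of the hole.

```bash
python3 - <<'E'
from h import *
s=np.load('s3.npy',allow_pickle=True).item(); zt=s['eef_pos'][2]-.062
print('collar edges/front',ray('wrist',[(220+268/3,140+420/3),(220+376/3,140+420/3),(327.3,140+388/3)],zt+.034,s).round(4).tolist())
print('grip top',ray('wrist',[(220+316/3,312.5)],zt+.078,s).round(4), 'tip front',ray('wrist',[(327.3,140+362/3)],zt+.004,s).round(4))
print('hole',ray('wrist',[(332,251.7)],.033,s))
# predicted outline for pin centred at TCP+d
for d in(-.002,0,.002):
  P=s['eef_pos'][:2]+np.array([d,0])
  print(d,proj('wrist',[[P[0]-.010,P[1],zt+.034],[P[0]-.004,P[1],zt+.003],[P[0]-.008,P[1],zt+.078]],s).round(1).tolist())
E
```

```text
collar edges/front [[0.5055, 0.088, 0.0977], [0.5038, 0.1055, 0.0977], [0.4992, 0.0962, 0.0977]]
grip top [[0.5001 0.0955 0.1417]] tip front [[0.5045 0.0968 0.0677]]
hole [[0.50904042 0.10045984 0.033     ]]
-0.002 [[330.0, 267.3], [328.5, 259.5], [330.7, 312.9]]
0 [[329.6, 271.2], [328.2, 262.8], [330.2, 317.9]]
0.002 [[329.2, 275.1], [327.8, 266.1], [329.6, 322.9]]
```

>>> {"method": "arm_command", "body": {
  "moves": [
    {"dx": 0.0005,"dy": 0.0062,"dz": 0,"spin": 0,"claw": -1},
    {"dx": 0.0005,"dy": 0.0062,"dz": 0,"spin": 0,"claw": -1},
    {"dx": 0.0005,"dy": 0.0062,"dz": -0.03,"spin": 0,"claw": -1},
    {"dx": 0.0005,"dy": 0.0062,"dz": -0.04,"spin": 0,"claw": -1},
    {"dx": 0.0005,"dy": 0.0062,"dz": -0.05,"spin": 0,"claw": -1},
    {"dx": 0.0005,"dy": 0.0062,"dz": -0.06,"spin": 0,"claw": -1},
    {"dx": 0.0005,"dy": 0.0062,"dz": -0.065,"spin": 0,"claw": -1},
    {"dx": 0.0005,"dy": 0.0062,"dz": -0.065,"spin": 0,"claw": -1}
  ]
}}

```text
time: 6.95
eef_pos: [0.5102, 0.1017, 0.0858]
tool_rot: [-0.0, -0.047, 0.999, -0.0]
force: [-0.2, 1.0, -1.6]
finger_gap: 0.172
grip_force: 24.9
```

>>> {"method": "arm_command", "body": {
  "moves": [
    {"dx": 0,"dy": 0,"dz": -0.01,"spin": 0,"claw": -1},
    {"dx": 0,"dy": 0,"dz": -0.02,"spin": 0,"claw": -1},
    {"dx": 0,"dy": 0,"dz": -0.027,"spin": 0,"claw": -1},
    {"dx": 0,"dy": 0,"dz": -0.033,"spin": 0,"claw": -1},
    {"dx": 0,"dy": 0,"dz": -0.036,"spin": 0,"claw": -1},
    {"dx": 0,"dy": 0,"dz": -0.036,"spin": 0,"claw": -1}
  ]
}}

```text
time: 7.55
eef_pos: [0.5107, 0.102, 0.0654]
tool_rot: [0.0, -0.047, 0.999, 0.0]
force: [-3.3, 0.1, 11.8]
finger_gap: 0.173
grip_force: 25.0
```

>>> {"method": "arm_command", "body": {
  "moves": [
    {"dx": 0,"dy": 0,"dz": 0,"spin": 0,"claw": 0},
    {"dx": 0,"dy": 0,"dz": 0,"spin": 0,"claw": 0},
    {"dx": 0,"dy": 0,"dz": 0,"spin": 0,"claw": 0},
    {"dx": 0,"dy": 0,"dz": 0,"spin": 0,"claw": 0},
    {"dx": 0,"dy": 0,"dz": 0.08,"spin": 0,"claw": 0},
    {"dx": 0,"dy": 0,"dz": 0.16,"spin": 0,"claw": 0},
    {"dx": 0,"dy": 0,"dz": 0.24,"spin": 0,"claw": 0},
    {"dx": 0.06,"dy": 0.006,"dz": 0.32,"spin": 0,"claw": 0},
    {"dx": 0.06,"dy": 0.006,"dz": 0.32,"spin": 0,"claw": 0},
    {"dx": 0.06,"dy": 0.006,"dz": 0.32,"spin": 0,"claw": 0},
    {"dx": 0.06,"dy": 0.006,"dz": 0.32,"spin": 0,"claw": 0}
  ]
}}

```text
time: 8.65
eef_pos: [0.545, 0.1052, 0.2549]
tool_rot: [-0.001, -0.047, 0.999, -0.0]
force: [-0.7, 0.1, -0.5]
finger_gap: 0.497
grip_force: 0.0
```

```bash
python3 - <<'E'
from h import *
s,im=cap('wrist','w4.png'); np.save('s4.npy',s,allow_pickle=True)
print(s['time'],s['eef_pos'],s['tool_rot'],s['joint_positions'])
h=[.5093,.1003]
print('home pin: collar top, grip top',proj('wrist',[[*h,.037],[*h,.081]],s).round(1).tolist())
a=.0925;d=np.array([np.cos(a),np.sin(a)]);A=h+.095*d
print('cap',A,proj('wrist',[[*(A-.026*d),.138],[*A,.138]],s).round(1).tolist())
cv2.imwrite('pics/w4c.png',cv2.resize(im[140:400,190:450,::-1],None,fx=2.3,fy=2.3))
E
```

```text
8.65 [0.54501721 0.10521404 0.25491762] [-1.44572600e-03 -4.66235602e-02  9.98911447e-01 -2.71253290e-04] [-0.40458597  0.38052216  0.16970382  1.80266951 -0.07629075  0.96767332
  1.46077978]
home pin: collar top, grip top [[325.6, 183.5], [325.5, 187.7]]
cap [0.60389387 0.10907497] [[325.1, 285.1], [325.1, 315.8]]
```

View pics/w4c.png

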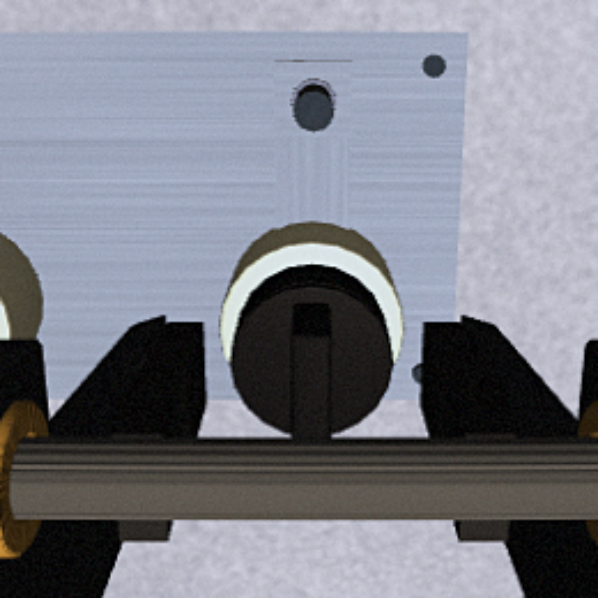

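The pin's grip top is at (326,186.5), matching the fully-home prediction, and the cap bar is where predicted. Next I'll grip the cap.

>>> {"method": "arm_command", "body": {
  "moves": [
    {"dx": 0.098,"dy": 0.006,"dz": 0,"spin": 0,"claw": 0},
    {"dx": 0.098,"dy": 0.006,"dz": 0,"spin": 0,"claw": 0},
    {"dx": 0.098,"dy": 0.006,"dz": -0.08,"spin": 0,"claw": 0},
    {"dx": 0.098,"dy": 0.006,"dz": -0.15,"spin": 0,"claw": 0},
    {"dx": 0.098,"dy": 0.006,"dz": -0.2,"spin": 0,"claw": 0},
    {"dx": 0.098,"dy": 0.006,"dz": -0.21,"spin": 0,"claw": 0},
    {"dx": 0.098,"dy": 0.006,"dz": -0.21,"spin": 0,"claw": 0},
    {"dx": 0.098,"dy": 0.006,"dz": -0.21,"spin": 0,"claw": -1},
    {"dx": 0.098,"dy": 0.006,"dz": -0.21,"spin": 0,"claw": -1},
    {"dx": 0.098,"dy": 0.006,"dz": -0.21,"spin": 0,"claw": -1},
    {"dx": 0.098,"dy": 0.006,"dz": -0.21,"spin": 0,"claw": -1},
    {"dx": 0.098,"dy": 0.006,"dz": -0.21,"spin": 0,"claw": -1}
  ],
  "squeeze": 30
}}

```text
time: 9.9
eef_pos: [0.6057, 0.1092, 0.1315]
tool_rot: [0.001, -0.047, 0.999, 0.0]
force: [-0.7, -0.4, 5.1]
finger_gap: 0.157
grip_force: 30.0
```

```bash
python3 - <<'E'
from h import *
s=robot.observe()
for k in('time','eef_pos','tool_rot','joint_positions','force','moment'): print(k,np.round(s[k],3))
E
```

```text
time 9.9
eef_pos [0.606 0.109 0.131]
tool_rot [ 0.001 -0.047  0.999  0.   ]
joint_positions [-0.357  0.635  0.147  1.731 -0.124  0.783  1.514]
force [-0.691 -0.411  5.051]
moment [0.083 0.251 0.002]
```

>>> {"method": "arm_command", "body": {
  "moves": [
    {"dx": 0,"dy": 0,"dz": 0,"spin": -0.05,"claw": -1},
    {"dx": 0,"dy": 0,"dz": 0,"spin": -0.1,"claw": -1},
    {"dx": 0,"dy": 0,"dz": 0,"spin": -0.15,"claw": -1},
    {"dx": 0,"dy": 0,"dz": 0,"spin": -0.15,"claw": -1}
  ]
}}

```text
time: 10.3
eef_pos: [0.606, 0.1096, 0.1315]
tool_rot: [0.001, 0.071, 0.997, 0.0]
force: [-0.7, 0.5, 5.3]
finger_gap: 0.159
grip_force: 30.0
```

```bash
python3 - <<'E'
from h import *
s=robot.observe()
for k in('time','eef_pos','tool_rot','joint_positions','force','moment'): print(k,np.round(s[k],3))
E
```

```text
time 10.3
eef_pos [0.606 0.11  0.131]
tool_rot [0.001 0.071 0.997 0.   ]
joint_positions [-0.401  0.64   0.208  1.733 -0.175  0.785  1.32 ]
force [-0.652  0.507  5.261]
moment [0.01  0.061 0.715]
```

>>> {"method": "arm_command", "body": {
  "moves": [
    {"dx": 0,"dy": 0,"dz": 0,"spin": 0.08,"claw": -1},
    {"dx": 0,"dy": 0,"dz": 0,"spin": 0.15,"claw": -1},
    {"dx": 0,"dy": 0,"dz": 0,"spin": 0.22,"claw": -1},
    {"dx": 0,"dy": 0,"dz": 0,"spin": 0.3,"claw": -1},
    {"dx": 0,"dy": 0,"dz": 0,"spin": 0.3,"claw": -1}
  ]
}}

```text
time: 10.8
eef_pos: [0.606, 0.1092, 0.1315]
tool_rot: [0.001, -0.164, 0.986, 0.0]
force: [0.5, 0.4, 6.5]
finger_gap: 0.157
grip_force: 30.0
```

```bash
python3 - <<'E'
from h import *
s=robot.observe()
for k in('time','eef_pos','tool_rot','joint_positions','force','moment'): print(k,np.round(s[k],3))
E
```

```text
time 10.8
eef_pos [0.606 0.109 0.131]
tool_rot [ 0.001 -0.164  0.986  0.   ]
joint_positions [-0.313  0.633  0.086  1.728 -0.073  0.782  1.709]
force [0.472 0.371 6.452]
moment [ 0.087  0.048 -0.018]
```

Turning positive (anticlockwise) meets almost no moment, while negative met a stop at 0.7 N m. The cap is right-handed.

>>> {"method": "arm_command", "body": {
  "moves": [
    {"dx": 0,"dy": 0,"dz": 0,"spin": 0.08,"claw": -1},
    {"dx": 0,"dy": 0,"dz": 0,"spin": 0.16,"claw": -1},
    {"dx": 0,"dy": 0,"dz": 0,"spin": 0.24,"claw": -1},
    {"dx": 0,"dy": 0,"dz": 0,"spin": 0.32,"claw": -1},
    {"dx": 0,"dy": 0,"dz": 0,"spin": 0.4,"claw": -1},
    {"dx": 0,"dy": 0,"dz": 0,"spin": 0.48,"claw": -1},
    {"dx": 0,"dy": 0,"dz": 0,"spin": 0.56,"claw": -1},
    {"dx": 0,"dy": 0,"dz": 0,"spin": 0.64,"claw": -1},
    {"dx": 0,"dy": 0,"dz": 0,"spin": 0.7,"claw": -1},
    {"dx": 0,"dy": 0,"dz": 0,"spin": 0.7,"claw": -1},
    {"dx": 0,"dy": 0,"dz": 0,"spin": 0.7,"claw": -1}
  ]
}}

```text
time: 11.9
eef_pos: [0.6055, 0.1104, 0.1314]
tool_rot: [0.001, -0.654, 0.756, 0.0]
force: [-1.2, 2.5, 7.4]
finger_gap: 0.154
grip_force: 30.0
```

```bash
python3 - <<'E'
from h import *
s=robot.observe()
for k in('time','eef_pos','tool_rot','joint_positions','force','moment'): print(k,np.round(s[k],3))
E
```

```text
time 11.9
eef_pos [0.605 0.11  0.131]
tool_rot [ 0.001 -0.654  0.756  0.   ]
joint_positions [-0.115  0.64  -0.192  1.715  0.157  0.8    2.617]
force [-1.187  2.488  7.368]
moment [0.634 0.467 0.036]
```

>>> {"method": "arm_command", "body": {
  "moves": [
    {"dx": 0,"dy": 0,"dz": 0.01,"spin": 0,"claw": -1},
    {"dx": 0,"dy": 0,"dz": 0.02,"spin": 0,"claw": -1},
    {"dx": 0,"dy": 0,"dz": 0.03,"spin": 0,"claw": -1},
    {"dx": 0,"dy": 0,"dz": 0.04,"spin": 0,"claw": -1},
    {"dx": 0,"dy": 0,"dz": 0.04,"spin": 0,"claw": -1}
  ]
}}

```text
time: 12.4
eef_pos: [0.6059, 0.1082, 0.1556]
tool_rot: [0.0, -0.655, 0.756, -0.001]
force: [-0.4, -0.5, -1.6]
finger_gap: 0.155
grip_force: 30.0
```

Lifting freely (about −0.8 N more than before, matching the cap's weight).

>>> {"method": "arm_command", "body": {
  "moves": [
    {"dx": 0,"dy": 0,"dz": 0.03,"spin": 0,"claw": -1},
    {"dx": 0,"dy": 0,"dz": 0.06,"spin": 0,"claw": -1},
    {"dx": 0,"dy": 0,"dz": 0.09,"spin": 0,"claw": -1},
    {"dx": 0,"dy": 0,"dz": 0.12,"spin": 0,"claw": -1},
    {"dx": 0,"dy": 0,"dz": 0.14,"spin": 0,"claw": -1},
    {"dx": 0,"dy": 0,"dz": 0.14,"spin": 0,"claw": -1},
    {"dx": 0,"dy": 0,"dz": 0.14,"spin": 0,"claw": -1},
    {"dx": 0,"dy": 0,"dz": 0.14,"spin": 0,"claw": -1},
    {"dx": 0,"dy": 0,"dz": 0.14,"spin": 0,"claw": -1}
  ]
}}

```text
time: 13.3
eef_pos: [0.6047, 0.1088, 0.2375]
tool_rot: [-0.001, -0.655, 0.756, 0.0]
force: [-0.7, -0.3, -0.4]
finger_gap: 0.158
grip_force: 30.0
```

```bash
python3 - <<'E'
from h import *
s,im=cap('scene'); print(s['eef_pos'],s['force'],s['grip_force'])
cv2.imwrite('pics/s5.png',cv2.resize(im[150:370,230:470,::-1],None,fx=2.5,fy=2.5))
E
```

```text
[0.6046518  0.10884183 0.23747541] [-0.70101544 -0.26602815 -0.38830315] 29.99974857084453
```

View pics/s5.png

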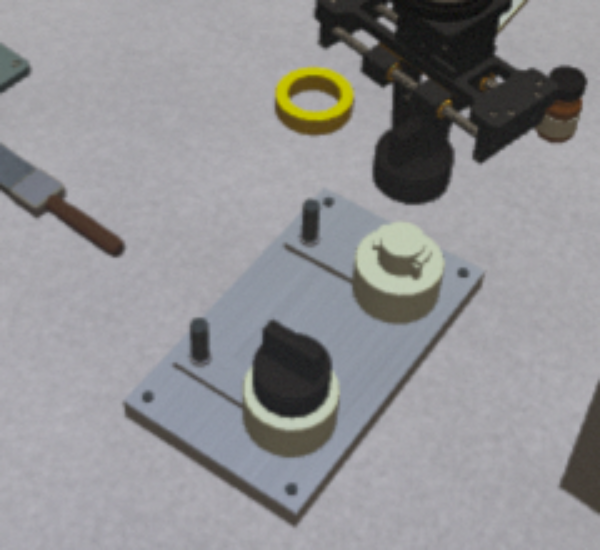

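The scene crop shows the cap held level above its open canister at (410,165), with the neck bare at (400,245) and the pin home at (310,220). The other canister is untouched. It has been lifted about 106 mm.

```bash
python3 -c "
from h import *
print(finish_job())"
```

```text
the job is handed in; nothing more can be done
None
```

The job is handed in: the pin is home in the foot tab, the cap proved right-handed, and it is unscrewed and held level about 10 cm above its canister; no verdict came back.

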